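# Nudge a button cell into its test nest and close the keeper

## Task

Without picking anything up, nudge the loose steel button cell across the top of the grey test nest until it drops into the round recess and lies flat on the bottom. Then push the sliding forked keeper by its upright tab over the cell, all the way to its stop, and move clear. Leave the pot, tools and other parts on the bench where they are.

Things in the scene. Friction and masses are not known exactly. Their poses are not given: they have to be found in the camera images.
- nest: Fixed grey plastic block, 150 mm (its x) by 230 mm (its y) by 24 mm tall, flat deck on top, no fence at its edges. Origin: centre of its underside; z up. The recess is centred 30 mm to -y of its centre; the keeper is at its -y end, the cell starts on its +y half. Two rails 5 mm wide, 8 mm tall guide the keeper, 26.5 mm either side of the y axis, ending 25 mm to -y of the recess centre.
- recess (a point): Centre of the floor of the only recess in the deck: a round blind hole, 33 mm across and 9 mm deep with a 1 mm chamfer, a small brass contact on its floor. The floor is 15 mm and the deck 24 mm above the table.
- button_cell: Plain steel button cell, a loose disc 30 mm across and 8 mm thick, about 22 g, lying flat on the deck at the start, 60 to 115 mm from the recess. Origin: centre of its underside; z up. Fully seated, its top lies 1 mm below the deck.
- keeper (a joint): Slide of the steel forked keeper along the nest's +y, in m: 0 fully back (nest's -y end), 0.05 at its stop with the fork over the recess. Starts at 0 to 0.012. Takes about 1.2 N plus drag, no spring, stays where left. Plate 44 mm wide, 4 mm thick, 1.5 mm over the deck; two prongs, 18 mm slot between.
- keeper_tab (a point): Middle of the top edge of the keeper's upright tab: a steel plate 34 mm wide (nest x), 6 mm thick (nest y), its top 51.5 mm above the table (27.5 mm above the deck). Push its -y face towards the nest's +y. The prong tips are 35 mm to +y of it. Fully back, the tab's -y face is 11 mm in from the nest's -y edge.
- screw_pot: Closed white plastic screw pot, 26 mm across, 34 mm tall, standing on the nest's deck beside the recess (-x side of the nest's frame). Bystander: leave it. Origin: centre of its underside.
- screwdriver: Screwdriver with blue handle, 160 mm long, lying on the table. Bystander: leave it. Origin: near its middle, at table level.
- tweezers: Steel tweezers, 125 mm long, about 18 mm wide, 8 mm tall, lying on the table just beyond the nest. Bystander: leave them. Origin: middle of the underside.
- solvent_bottle: White plastic bottle with blue cap, 44 mm across, 110 mm tall, standing on the table. Bystander: leave it. Origin: centre of its underside.
- tape_roll: Tan tape roll, 76 mm across, 52 mm bore, 19 mm tall, lying flat on the table. Bystander: leave it. Origin: centre of its underside.
- memory_module: Dark green memory module, 30 x 69 x 3 mm, lying flat on the table near the robot's side of the nest. Bystander: leave it. Origin: centre of its underside.

How it is judged:
By the outcome, as a careful person would: the job done as asked, in the order asked, and still so for the second after the job is handed in, with the robot touching nothing.
It also fails if it takes over 61 s, if anything falls off the work surface, if the arm or the gripper's body presses on something with over 40 N, if the wrist force passes 120 N, or if a joint passes its speed limit or range.

## Robot

A 7-joint arm with a two-finger parallel gripper is mounted at the origin on the work surface. World frame = base frame: x ahead of the robot, y to its left, z up, the work surface at z = 0. Lengths are in m, angles in rad, forces in N, time in s.
With the tool pointing down it reaches from about 0.425 to 1.025 m from the base axis. Payload 3.6 kg.
Tool frame: the origin (TCP) lies between the finger pads; the fingertips stand 8 mm ahead of it and the grasp point (between the pads) lies 11 mm behind it (bot.tip_reach is the z of the fingertips in the tool frame, in m); z points along the fingers, y is the direction in which the jaws open and shut (so a half turn about z gives the same grasp; the last joint's range is limited). The gripper opens to 85 mm and grips with 20 to 120 N. Pads are 22 mm wide; open, the fingers measure 114 mm over their backs; the gripper's body (76 mm by 85 mm) begins 54 mm behind the grasp point. The pads swing forward as they close: fully open they stand 13 mm farther back than shut.
Start: joints at [1.228, 0.591, 0.048, 1.609, -0.033, 0.943, -0.034], TCP at [0.179, -0.703, 0.239] pointing down, gripper open.
Joint ranges: [-2.69, 2.69], [-0.47, 2.24], [-1.27, 1.36], [0.19, 2.51], [-1.53, 4.68], [0.08, 2.07], [-3.09, 3.09]. Speed limits (rad/s): [2.57, 2.57, 3.14, 3.14, 3.14, 3.14, 3.14].

## Interface

Orientations are given as a unit quaternion [w, x, y, z].
In Python, from rig import bot, eyes gives the robot as it stands.
- The arm moves only by the shell command python3 -m handwheel 'ROWS' [FORCE]. ROWS is a JSON object of lists of equal length, an entry for each row: "translation": the shift along the tool's x, y, z in cm, a list of three; "twist": the turn, a rotation vector about the tool's x, y, z in rad, a list of three; "hand": the closure in counts, from 0 (fully open) to 255 (shut). A call has 1 to 8 rows; each row is the pose to reach, as a shift and turn from the pose measured when the call began, along the tool's axes at that moment; what a row does not reach only later rows make up. A row lasts 1/8 s, in which the tool goes at most 62.5 mm and 10.7 degrees, less where a joint would pass 70% of its speed; a pose out of reach is approached as far as the arm can. A call with a gripper value outside its range is refused whole. The fingers move at their own pace and stop on an object; FORCE is the grip in N (left out, the last holds). Time passes only in rows, so rows that repeat a pose let the fingers close. It gives the time, the measured TCP pose, the force and the opening at its end, in the units of the state.
- bot.get_state(): the state, without advancing time (a new reading comes with each control period).
- eyes.snapshot(name): name is "scene" or "top" or "wrist"; returns (picture, depth): 480x640x3 uint8, blue, green, red; 480x640 float32, m along the optical axis (not along the pixel's ray), 0 where there is no reading.
- eyes.camera_params(name): a dict with "fx", "fy", "cx", "cy" (pixels), "world_from_camera" (4x4, takes a point from camera to world coordinates); the wrist camera has in their place "hand_eye" (4x4, takes a point from camera to tool coordinates, whose origin is the TCP and whose axes are the flange's). Camera axes: x right, y down, z forward; pixel columns grow to the right and rows downward; lengths in m; the calibration is good to about 2 mm. The wrist camera is an equidistant fisheye: a pixel r from the principal point sees the ray r / f radians off the axis. A picture is of the moment at which its call begins: read the wrist's pose just before it. camera_params takes no time and is no camera call.
- bot.finish_job(): hands the job in, once; it reports no verdict.
The state is a dict: "time_s": time; "joint_positions": joint angles; "joint_velocities": joint speeds; "joint_torque": joint torques, N m; "position": TCP position; "tool_rot": TCP orientation; "contact_force": force on the tool from outside, world axes, zero at the start; "ft_torque": the same for the moment, N m; "finger_gap": finger opening in m.
Only numpy, scipy, OpenCV 4.12 (cv2) and the standard library are available. Lean on these libraries where they do the work, as an engineer would, in place of code of your own. Each camera call takes 0.05 s, during which the arm holds its last target.

## Working session

There is one attempt and no reset: what is moved stays moved. The work goes in short steps, Python scripts to look and compute and a shell command to move; the robot and the scene stay as the last step left them, time stands still between calls to the robot, and variables do not carry over. Pictures are saved under pics/ and viewed, and the job is handed in when it is done.

```bash
ls; mkdir -p pics; python3 - <<'E'
from rig import bot, eyes
import cv2, numpy as np
for n in("scene","top","wrist"):
    p,d=eyes.snapshot(n); cv2.imwrite(f"pics/a_{n}.png",p); np.save(f"pics/a_{n}.npy",d)
    print(n,eyes.camera_params(n))
print(bot.get_state(), bot.tip_reach)
E
```

```text
pics
scene {'fx': 575.3605102731236, 'fy': 575.3605102731236, 'cx': 319.16460984303535, 'cy': 239.09789023630887, 'world_from_camera': array([[ 0.85463155,  0.31165638, -0.41530136,  1.04366919],
       [ 0.51920607, -0.5213751 ,  0.677195  , -0.67973524],
       [-0.00547565, -0.79437919, -0.6073975 ,  0.70848039],
       [ 0.        ,  0.        ,  0.        ,  1.        ]])}
top {'fx': 561.9652718020611, 'fy': 561.9652718020611, 'cx': 324.768657240451, 'cy': 237.37986916648762, 'world_from_camera': array([[ 0.02915336, -0.98146257,  0.18942363,  0.43135037],
       [-0.99953913, -0.02701987,  0.0138364 ,  0.03619876],
       [-0.00846171, -0.18973971, -0.98179796,  0.95961761],
       [ 0.        ,  0.        ,  0.        ,  1.        ]])}
wrist {'fx': 371.64829954431775, 'fy': 371.64829954431775, 'cx': 322.854733067925, 'cy': 243.23058685842702, 'hand_eye': array([[-3.46579856e-05, -9.54898946e-01, -2.96930972e-01,
         7.66789236e-02],
       [ 9.99999077e-01, -4.36413104e-04,  1.28673832e-03,
         8.11443497e-04],
       [-1.35828963e-03, -2.96930654e-01,  9.54898079e-01,
        -1.34129951e-01],
       [ 0.00000000e+00,  0.00000000e+00,  0.00000000e+00,
         1.00000000e+00]])}
{'time_s': 0.15, 'joint_positions': array([ 1.22750239,  0.59193297,  0.04832827,  1.60954373, -0.03334218,
        0.9426972 , -0.03369319]), 'joint_velocities': array([-0.00058841, -0.00271843, -0.00127715, -0.00479084,  0.0018895 ,
       -0.00013537,  0.00160065]), 'joint_torque': array([ 2.72401332e-03, -5.49243557e+01,  1.54953014e+00, -1.98452103e+01,
        9.48582339e-03,  5.69938726e-03,  2.09227409e-07]), 'position': array([ 0.17907809, -0.70187876,  0.23838021]), 'tool_rot': array([-8.75298608e-04,  9.92207223e-01,  1.24595497e-01, -1.48204302e-04]), 'contact_force': array([0.12181995, 0.06452376, 0.13626292]), 'ft_torque': array([ 0.02177499, -0.00950923, -0.02915139]), 'finger_gap': 0.08540839207616698} 0.008
```

View pics/a_top.png

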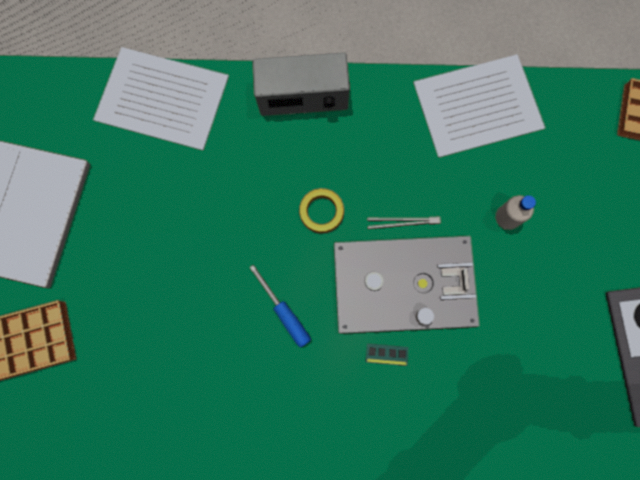

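View pics/a_scene.png

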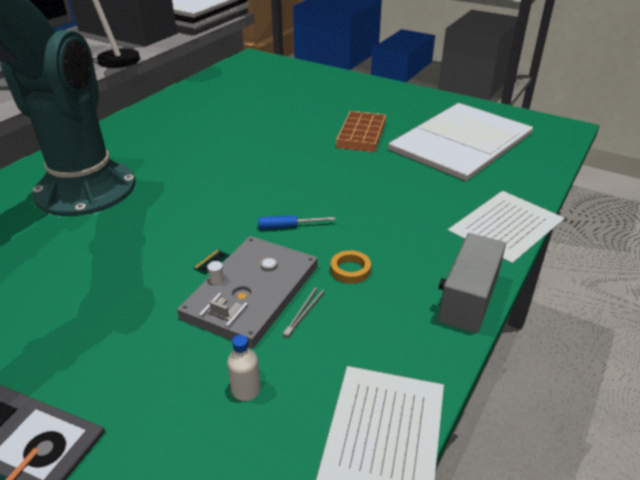

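The top view shows the nest spanning about (334,243) to (478,333). The cell is at (374,281), the recess at (423,283), the pot at (425,316) and the tab near (465,281). I'll enlarge it to measure.

```bash
cat > h.py <<'E'
import numpy as np, cv2
from rig import bot, eyes
from scipy.spatial.transform import Rotation as R
def px2w(name,u,v,z):
    c=eyes.camera_params(name);T=c["world_from_camera"]
    d=T[:3,:3]@np.array([(u-c["cx"])/c["fx"],(v-c["cy"])/c["fy"],1]);o=T[:3,3]
    return o+d*(z-o[2])/d[2]
def tool():
    s=bot.get_state();q=s["tool_rot"];return s["position"],R.from_quat([q[1],q[2],q[3],q[0]]).as_matrix(),s
def wpx2w(u,v,z,pR=None):
    c=eyes.camera_params("wrist");H=c["hand_eye"]
    p,M=pR if pR else tool()[:2]
    a=np.array([u-c["cx"],v-c["cy"]]);r=np.hypot(*a);th=r/c["fx"]
    d=np.r_[np.sin(th)*a/max(r,1e-9),np.cos(th)]
    o=M@H[:3,3]+p;d=M@H[:3,:3]@d
    return o+d*(z-o[2])/d[2]
E
python3 - <<'E'
import cv2
p=cv2.imread("pics/a_top.png");cv2.imwrite("pics/a_topc.png",cv2.resize(p[230:340,325:485],None,fx=5,fy=5,interpolation=cv2.INTER_CUBIC))
E
```

```text
(no output)
```

View pics/a_topc.png

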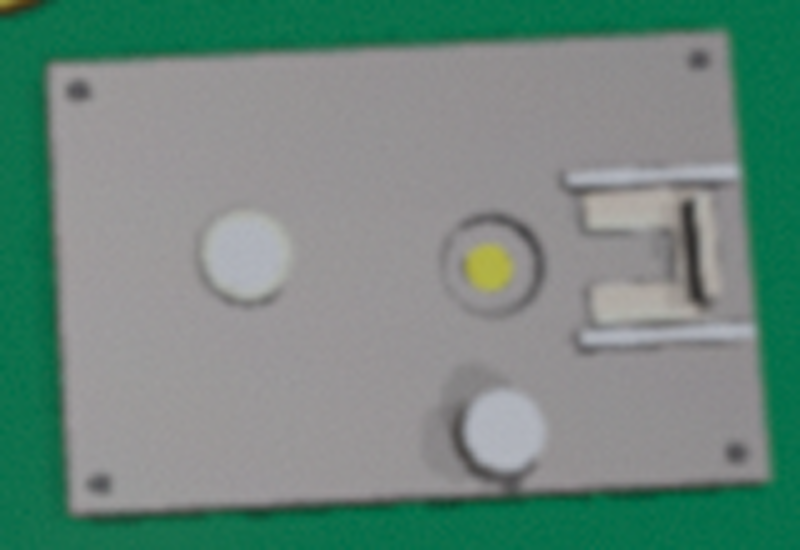

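View pics/a_wrist.png

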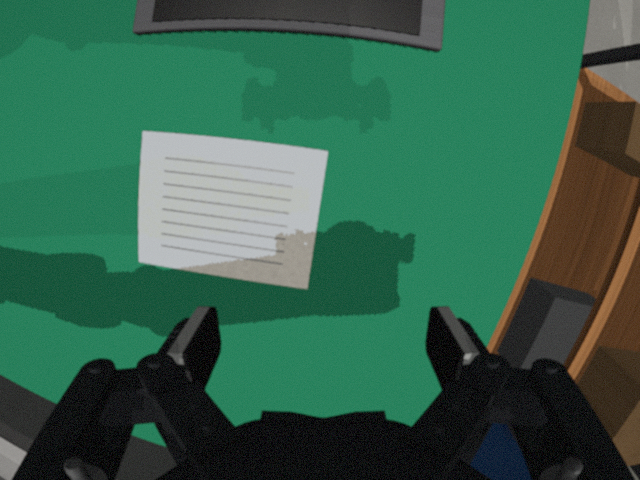

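The crop shows the recess rim centred at about (492,266), the cell top at (247,255), the pot top at (504,430), the tab at (697,250), and the deck corners at (48,65), (728,33), (772,482), (72,514).

```bash
python3 - <<'E'
from h import *
f=lambda x,y,z:px2w("top",(x+.5)/5-.5+325,(y+.5)/5-.5+230,z)
C=[f(x,y,.024) for x,y in((48,65),(728,33),(772,482),(72,514))]
for c in C: print(c.round(4))
ctr=sum(C)/4; print("ctr",ctr.round(4), [np.linalg.norm(C[i]-C[(i+1)%4]).round(4) for i in range(4)])
ey=(C[0]-C[1])+(C[3]-C[2]);ex=(C[0]-C[3])+(C[1]-C[2])
print(ey,ex)
yaw=np.mean([np.arctan2(-ey[0],ey[1]),np.arctan2(ex[1],ex[0])])
print("yaw",yaw)
ey=np.array([-np.sin(yaw),np.cos(yaw)]);ex=np.array([ey[1],-ey[0]])
for n,x,y,z in(("recess",492,266,.024),("cell",247,255,.032),("pot",504,430,.058),("tabtop back-edge",705,245,.0515),("tab1",690,198,.0515),("tab2",710,303,.0515),("tips",586,210,.0295),("tips",594,303,.0295)):
    w=f(x,y,z); d=w[:2]-ctr[:2]; print(n,w.round(4),"nest",(d@ex).round(4),(d@ey).round(4))
E
```

```text
[0.6033 0.0332 0.024 ]
[ 0.6207 -0.1966  0.024 ]
[ 0.4707 -0.2081  0.024 ]
[0.4537 0.0214 0.024 ]
ctr [ 0.5371 -0.0875  0.024 ] [np.float64(0.2305), np.float64(0.1504), np.float64(0.2301), np.float64(0.1501)]
[-0.03437871  0.45927587  0.        ] [0.29959024 0.02320252 0.        ]
yaw 0.07600401884848815
recess [ 0.5393 -0.1166  0.024 ] nest -0.0 -0.0291
cell [ 0.5397 -0.0343  0.032 ] nest 0.0067 0.0529
pot [ 0.4832 -0.1146  0.058 ] nest -0.0558 -0.0229
tabtop back-edge [ 0.5449 -0.181   0.0515] nest 0.0007 -0.0938
tab1 [ 0.5601 -0.1764  0.0515] nest 0.0162 -0.0903
tab2 [ 0.5261 -0.1822  0.0515] nest -0.0181 -0.0936
tips [ 0.5582 -0.147   0.0295] nest 0.0165 -0.0609
tips [ 0.5273 -0.1493  0.0295] nest -0.0144 -0.0608
```

Measured sizes match the given ones: the deck is 230.3 by 150.2 mm and the recess sits at nest (0, -29). The push line from cell to recess runs almost along world -y. I'll use the half-open fingers as a cradle, with tool x along world +y. First, a helper to work out the moves.

```bash
cat >> h.py <<'E'
def goto(p,az=np.pi/2):
    """shift in tool cm and twist to reach p with tool x at azimuth az, z down"""
    q,M,s=tool()
    T=np.column_stack([[np.cos(az),np.sin(az),0],[np.sin(az),-np.cos(az),0],[0,0,-1]])
    print("cm",(M.T@(np.array(p)-q)*100).round(2),"twist",R.from_matrix(M.T@T).as_rotvec().round(3))
E
python3 - <<'E'
from h import *
print(px2w("top",508,222,0),px2w("top",528,202,.11))
goto([.54,.012,.238])
E
```

```text
[ 0.65258775 -0.26885246  0.        ] [ 0.6599356  -0.26590087  0.11      ]
cm [ 52.62 -60.25   0.14] twist [-2.000e-03 -1.000e-03 -1.321e+00]
```

```bash
python3 -m handwheel '{"translation":[[3.5,-4,0],[7,-8,0],[10.5,-12,0],[14,-16,0],[17.5,-20,0],[21,-24,0],[24.5,-28,0],[28,-32,0]],"twist":[[0,0,-0.09],[0,0,-0.18],[0,0,-0.27],[0,0,-0.36],[0,0,-0.45],[0,0,-0.54],[0,0,-0.63],[0,0,-0.72]],"hand":[180,180,180,180,180,180,180,180]}' 20
python3 - <<'E'
from h import *
goto([.54,.012,.238])
E
```

```text
time_s: 1.15
position: [0.3718, -0.321, 0.239]
tool_rot: [-0.001, 0.884, 0.467, 0.0]
contact_force: [1.8, 0.6, 1.0]
finger_gap: 0.0256
cm [36.99 -4.85  0.14] twist [-0.001 -0.001 -0.598]
```

```bash
python3 -m handwheel '{"translation":[[5,-0.6,0],[10,-1.3,0],[15,-2,0],[20,-2.6,0],[25,-3.3,0],[30,-4,0],[35,-4.6,0],[37,-4.9,0]],"twist":[[0,0,-0.09],[0,0,-0.18],[0,0,-0.27],[0,0,-0.36],[0,0,-0.45],[0,0,-0.54],[0,0,-0.6],[0,0,-0.6]],"hand":[203,203,203,203,203,203,203,203]}'
python3 - <<'E'
from h import *
goto([.54,.012,.15])
pR=tool()[:2]
p,d=eyes.snapshot("wrist");cv2.imwrite("pics/b.png",p)
E
```

```text
time_s: 2.15
position: [0.5408, 0.0158, 0.2396]
tool_rot: [-0.001, 0.705, 0.709, 0.001]
contact_force: [0.3, -0.8, 0.7]
finger_gap: 0.0171
cm [-0.4  -0.09  8.96] twist [ 0.001 -0.003  0.006]
```

View pics/b.png

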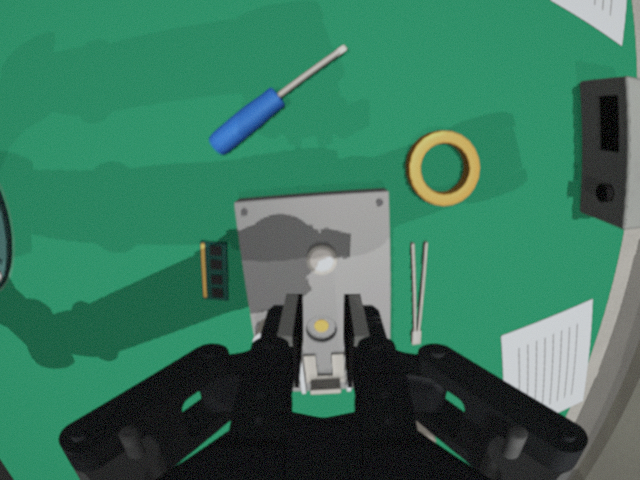

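The wrist view shows the cell at about (322,258) and the recess at (321,327). The finger linkages flare out at (205,360) and (440,360), so I'll check their heights against the pot, and also the cell position.

```bash
python3 - <<'E'
from h import *
p,d=eyes.snapshot("wrist")
pR=tool()[:2]
print("cell",wpx2w(322,258,.032,pR),"recess",wpx2w(321,327,.024,pR))
c=eyes.camera_params("wrist");H=c["hand_eye"]
v,u=np.mgrid[0:480,0:640];a=np.stack([u-c["cx"],v-c["cy"]],-1);r=np.linalg.norm(a,axis=-1);th=r/c["fx"]
P=np.dstack([np.tan(th)[...,None]*a/np.maximum(r,1e-9)[...,None],np.ones_like(th)])*d[...,None]
P=P@H[:3,:3].T+H[:3,3]
m=(d>0)&(P[...,2]<.03)&(v>280)
Q=P[m]
print("tips z max",np.percentile(Q[:,2],[99,99.9,100]))
for z0 in np.arange(-.08,.02,.01):
    s=Q[(Q[:,2]>=z0)&(Q[:,2]<z0+.01)]
    if len(s)>3: print(round(z0,3),len(s),"x",s[:,0].min().round(3),s[:,0].max().round(3),"y",s[:,1].min().round(3),s[:,1].max().round(3))
cv2.imwrite("pics/b2.png",cv2.resize(p[220:360,240:400],None,fx=4,fy=4,interpolation=cv2.INTER_CUBIC))
E
```

```text
cell [ 0.54081372 -0.03126927  0.032     ] recess [ 0.54006578 -0.11323921  0.024     ]
tips z max [-0.00320392  0.00490239  0.00911697]
-0.08 11449 x -0.013 0.018 y -0.063 0.065
-0.07 9583 x -0.014 0.018 y -0.057 0.059
-0.06 5154 x -0.014 0.018 y -0.051 0.053
-0.05 7241 x -0.014 0.014 y -0.045 0.047
-0.04 2145 x -0.013 0.014 y -0.04 0.041
-0.03 1454 x -0.012 0.011 y -0.021 0.023
-0.02 1097 x -0.012 0.011 y -0.021 0.023
-0.01 889 x -0.012 0.011 y -0.021 0.023
-0.0 321 x -0.012 0.011 y -0.02 0.022
```

View pics/b2.png

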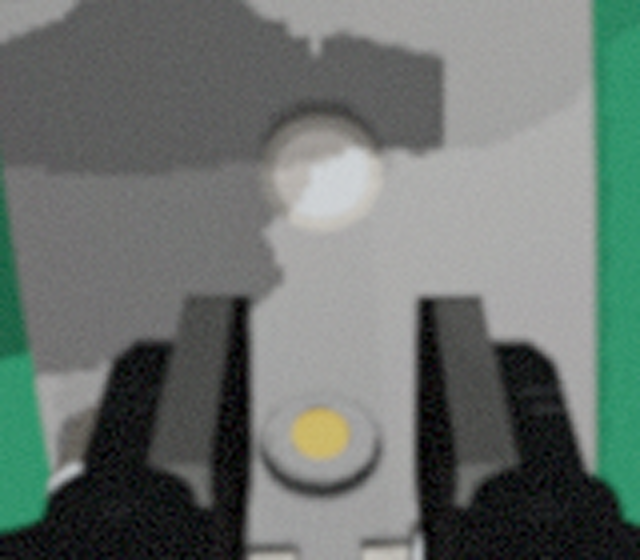

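Tips reach 8-9 mm ahead of the TCP, and the linkage only widens above 64 mm, so it clears the 58 mm pot. The wrist and top views agree in x to 1 mm and in y to 3 mm. I'll descend behind the cell.

```bash
python3 -m handwheel '{"translation":[[0,-0.1,4],[-0.2,-0.1,8],[-0.2,-0.1,12],[-0.2,-0.1,16],[-0.2,-0.1,18.5],[-0.2,-0.1,20],[-0.2,-0.1,20],[-0.2,-0.1,20]],"twist":[[0,0,0.006],[0,0,0.006],[0,0,0.006],[0,0,0.006],[0,0,0.006],[0,0,0.006],[0,0,0.006],[0,0,0.006]],"hand":[203,203,203,203,203,203,203,203]}'
python3 - <<'E'
from h import *
goto([.540,-.008,.0345])
p,d=eyes.snapshot("wrist");cv2.imwrite("pics/c.png",p)
E
```

```text
time_s: 3.25
position: [0.5399, 0.0127, 0.0403]
tool_rot: [-0.0, 0.708, 0.707, 0.001]
contact_force: [0.3, 0.0, -0.2]
finger_gap: 0.0176
cm [-2.07  0.01  0.57] twist [ 0.002 -0.002 -0.002]
```

View pics/c.png

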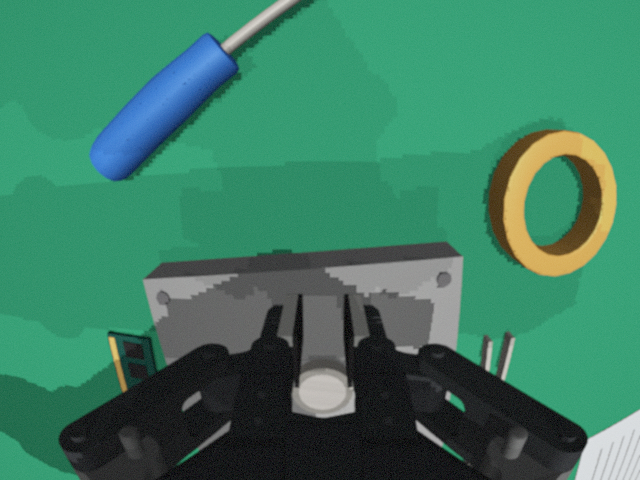

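The cell at (323,387) is centred between the fingers, whose tips are near (302,297) and (346,297). I'll lower the last 6 mm and bring the fingers up to the cell.

```bash
python3 -m handwheel '{"translation":[[0,0,0.3],[0,0,0.6],[0,0,0.6],[-0.5,0,0.6],[-1.0,0,0.6],[-1.5,0,0.6],[-2.0,0,0.6],[-2.5,0,0.6]],"twist":[[0,0,0],[0,0,0],[0,0,0],[0,0,0],[0,0,0],[0,0,0],[0,0,0],[0,0,0]],"hand":[203,203,203,203,203,203,203,203]}'
python3 - <<'E'
from h import *
goto([.540,-.09,.0345])
p,d=eyes.snapshot("wrist");cv2.imwrite("pics/d.png",p)
p,d=eyes.snapshot("top");cv2.imwrite("pics/d2.png",cv2.resize(p[230:340,325:485],None,fx=5,fy=5,interpolation=cv2.INTER_CUBIC))
E
```

```text
time_s: 4.3
position: [0.5401, -0.0125, 0.0344]
tool_rot: [-0.0, 0.708, 0.707, 0.002]
contact_force: [0.2, 0.2, 1.0]
finger_gap: 0.0172
cm [-7.75  0.01 -0.03] twist [ 0.002 -0.003 -0.002]
```

View pics/d.png

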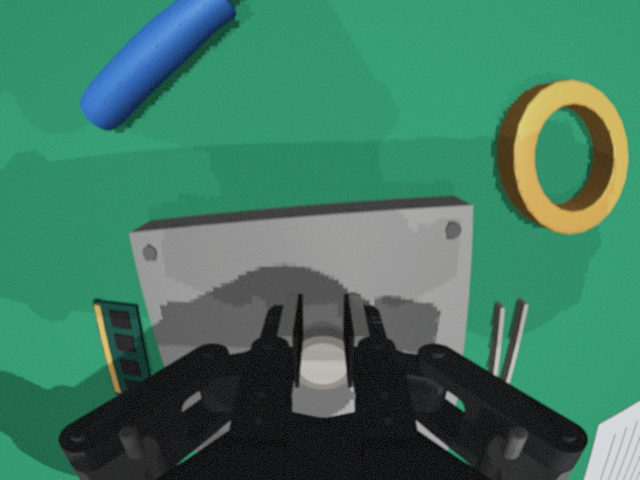

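View pics/d2.png

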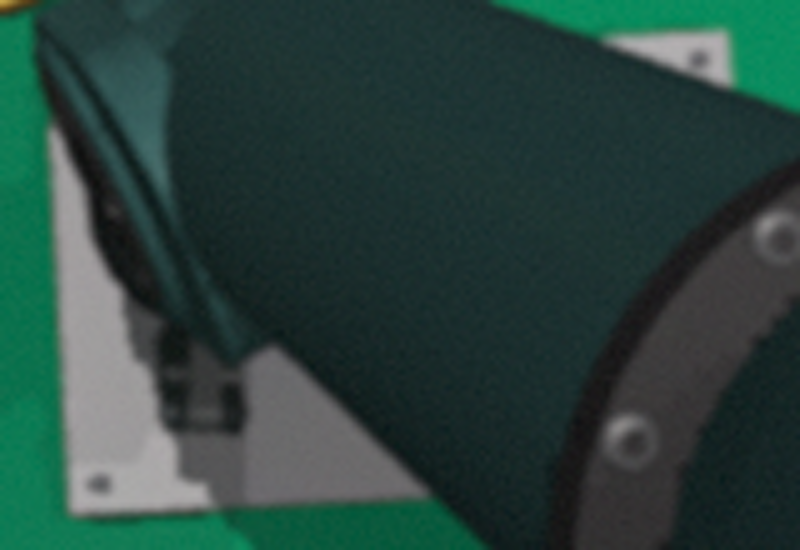

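Cell in the cradle at (322,363), nearly in contact. I'll push steadily.

```bash
python3 -m handwheel '{"translation":[[-0.7,0,0],[-1.4,0,0],[-2.1,0,0],[-2.8,0,0],[-3.5,0,0],[-4.2,0,0],[-4.8,0,0],[-5.2,0,0]],"twist":[[0,0,0],[0,0,0],[0,0,0],[0,0,0],[0,0,0],[0,0,0],[0,0,0],[0,0,0]],"hand":[203,203,203,203,203,203,203,203]}'
python3 - <<'E'
from h import *
goto([.540,-.094,.0345])
pR=tool()[:2]
p,d=eyes.snapshot("wrist");cv2.imwrite("pics/e.png",p)
p,d=eyes.snapshot("scene");cv2.imwrite("pics/e2.png",cv2.resize(p[150:400,150:450],None,fx=2.6,fy=2.4,interpolation=cv2.INTER_CUBIC))
E
```

```text
time_s: 5.4
position: [0.5398, -0.0656, 0.0342]
tool_rot: [-0.0, 0.708, 0.706, 0.001]
contact_force: [0.6, 0.4, 0.3]
finger_gap: 0.0174
cm [-2.84  0.03 -0.03] twist [ 0.002 -0.002 -0.003]
```

View pics/e.png

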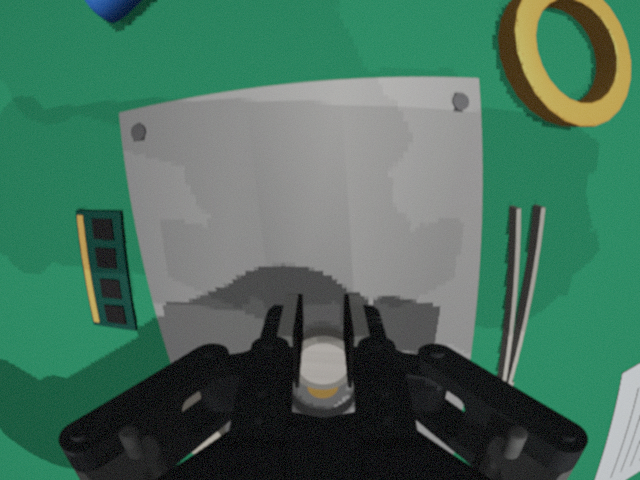

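View pics/e2.png

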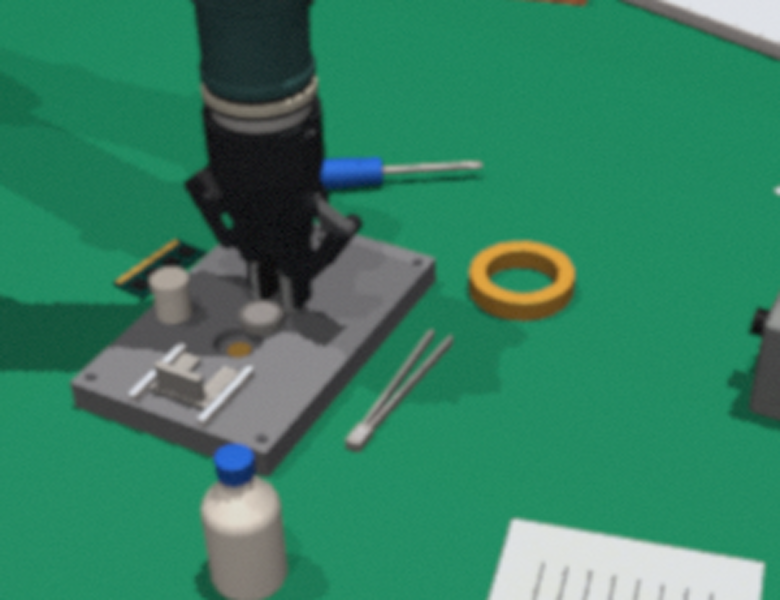

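The cell sits in the cradle, aligned with the recess: cell centre (322,361) and contact (322,392) in the wrist view. I'll continue slowly to just short of fully over.

```bash
python3 -m handwheel '{"translation":[[-0.4,0,0],[-0.8,0,0],[-1.2,0,0],[-1.5,0,0],[-1.8,0,0],[-2.1,0,0],[-2.4,0,0],[-2.5,0,0]],"twist":[[0,0,0],[0,0,0],[0,0,0],[0,0,0],[0,0,0],[0,0,0],[0,0,0],[0,0,0]],"hand":[203,203,203,203,203,203,203,203]}'
python3 - <<'E'
from h import *
goto([.540,-.094,.0345])
p,d=eyes.snapshot("wrist");cv2.imwrite("pics/f.png",cv2.resize(p[280:430,220:420],None,fx=4,fy=4,interpolation=cv2.INTER_CUBIC))
p,d=eyes.snapshot("scene");cv2.imwrite("pics/f2.png",cv2.resize(p[240:340,170:320],None,fx=5,fy=5,interpolation=cv2.INTER_CUBIC))
E
```

```text
time_s: 6.5
position: [0.5396, -0.0912, 0.0341]
tool_rot: [-0.0, 0.708, 0.706, 0.001]
contact_force: [-1.0, 1.2, -0.7]
finger_gap: 0.0172
cm [-0.28  0.04 -0.04] twist [ 0.002 -0.002 -0.004]
```

View pics/f.png

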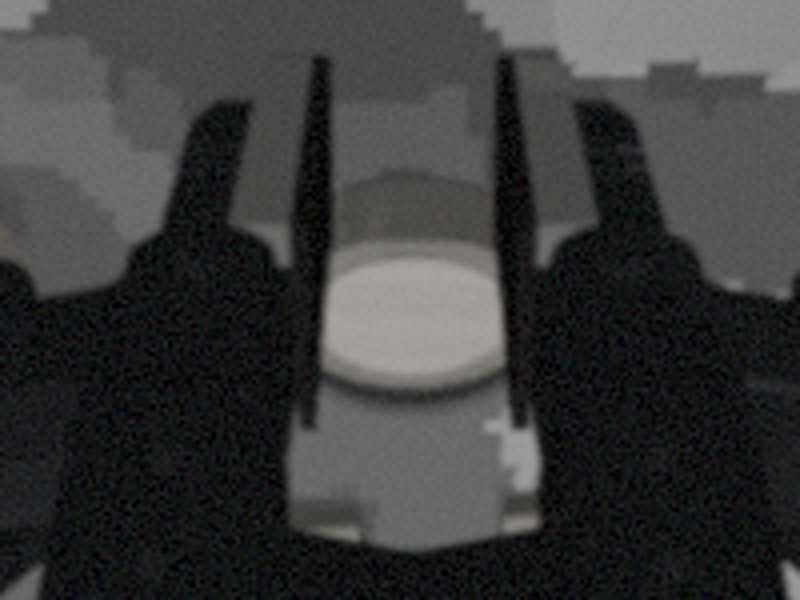

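View pics/f2.png

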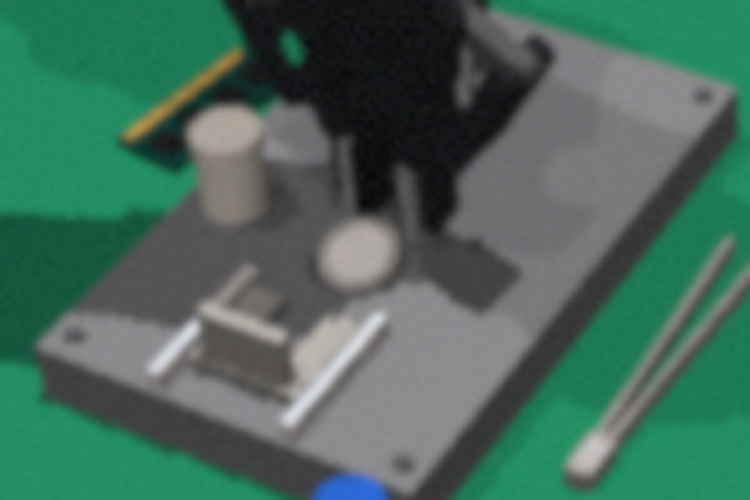

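The cell has tipped in: its leading edge is down in the recess and its trailing edge is up on the near rim, shown at (412,315) in the wrist crop. I'll push the last few millimetres in small steps.

```bash
python3 -m handwheel '{"translation":[[-0.15,0,0],[-0.3,0,0],[-0.4,0,0],[-0.4,0,0]],"twist":[[0,0,0],[0,0,0],[0,0,0],[0,0,0]],"hand":[203,203,203,203]}'
python3 - <<'E'
from h import *
p,d=eyes.snapshot("wrist");cv2.imwrite("pics/g.png",cv2.resize(p[280:430,220:420],None,fx=4,fy=4,interpolation=cv2.INTER_CUBIC))
p,d=eyes.snapshot("scene");cv2.imwrite("pics/g2.png",cv2.resize(p[240:340,170:320],None,fx=5,fy=5,interpolation=cv2.INTER_CUBIC))
E
```

```text
time_s: 7.1
position: [0.5396, -0.0951, 0.0341]
tool_rot: [0.0, 0.709, 0.706, 0.001]
contact_force: [0.6, 0.4, -0.8]
finger_gap: 0.0174
```

View pics/g.png

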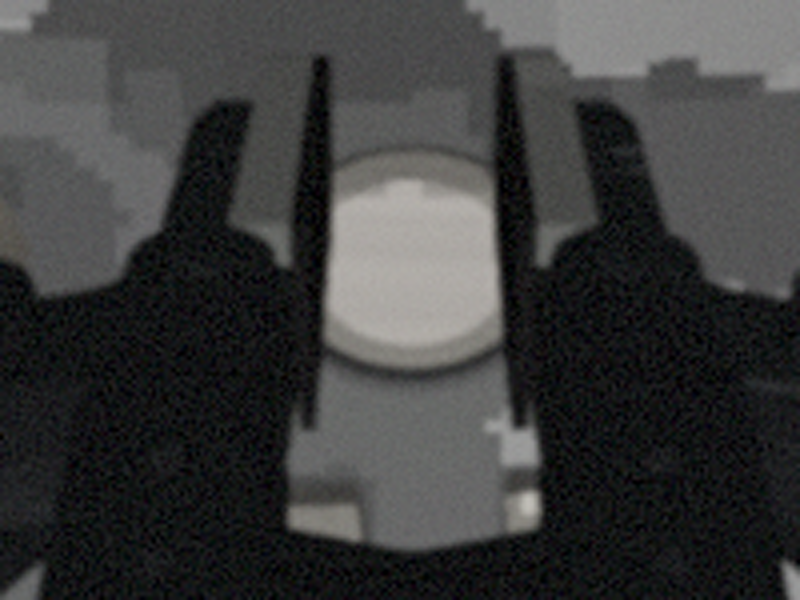

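View pics/g2.png

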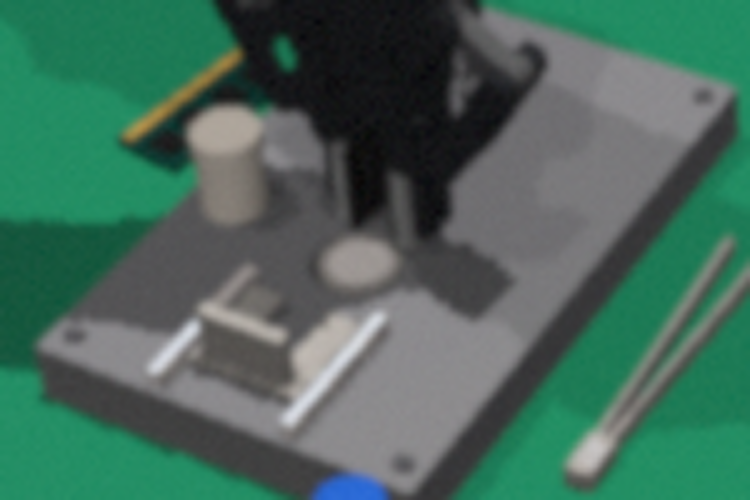

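The cell now looks flat in the hole (wrist crop, ellipse at (413,262)). I'll back off, lift, and check it clear of the fingers.

```bash
python3 -m handwheel '{"translation":[[0.5,0,0],[1,0,-0.5],[1.5,0,-4],[2.5,0,-8],[3.5,0,-12],[4.5,0,-14],[5,0,-14],[5,0,-14]],"twist":[[0,0,0],[0,0,0],[0,0,0],[0,0,0],[0,0,0],[0,0,0],[0,0,0],[0,0,0]],"hand":[203,220,240,255,255,255,255,255]}'
python3 - <<'E'
from h import *
pR=tool()[:2]
p,d=eyes.snapshot("wrist");np.save("pics/h.npy",d);cv2.imwrite("pics/h.png",p);cv2.imwrite("pics/h1.png",cv2.resize(p[280:430,220:420],None,fx=4,fy=4,interpolation=cv2.INTER_CUBIC))
p,d=eyes.snapshot("scene");cv2.imwrite("pics/h2.png",cv2.resize(p[240:340,170:320],None,fx=5,fy=5,interpolation=cv2.INTER_CUBIC))
E
```

```text
time_s: 8.2
position: [0.5388, -0.0448, 0.1736]
tool_rot: [-0.0, 0.708, 0.706, 0.001]
contact_force: [0.0, 0.1, 0.4]
finger_gap: 0.0003
```

View pics/h.png

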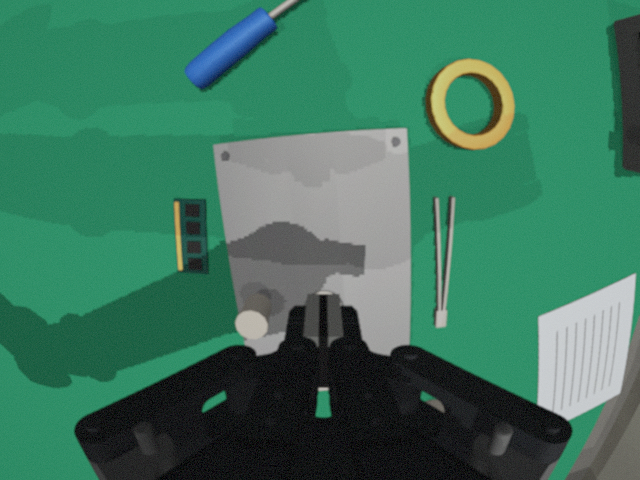

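View pics/h2.png

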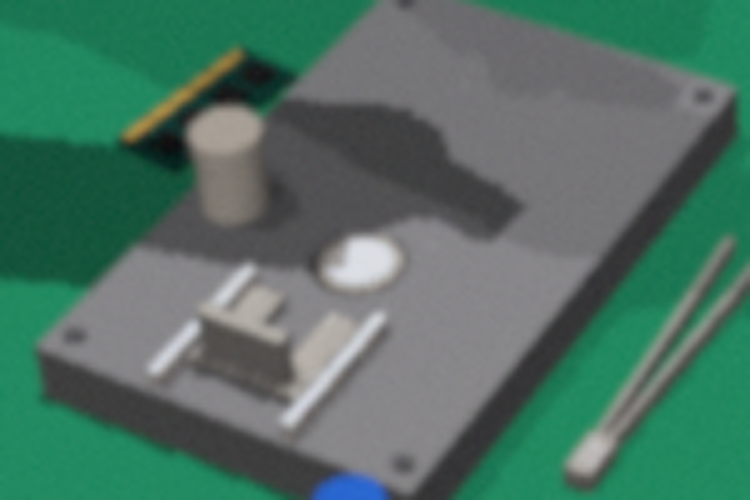

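From the scene camera the cell looks level in the hole, at (360,262) in the crop. A depth check on flatness follows, plus the move to the keeper.

```bash
python3 - <<'E'
from h import *
c=eyes.camera_params("scene");T=c["world_from_camera"]
ds=[]
for _ in range(3): p,d=eyes.snapshot("scene"); ds.append(d)
d=np.mean(ds,0)
v,u=np.mgrid[0:480,0:640]
P=np.dstack([(u-c["cx"])/c["fx"],(v-c["cy"])/c["fy"],np.ones_like(d)])*d[...,None]
W=P@T[:3,:3].T+T[:3,3]
def fit(cx,cy,a,b):
    m=((u-cx)/a)**2+((v-cy)/b)**2<1; Q=W[m]
    A=np.c_[Q[:,:2]-Q[:,:2].mean(0),np.ones(len(Q))]; s=np.linalg.lstsq(A,Q[:,2],rcond=None)[0]; print(len(Q),"slope",s[:2].round(3),"z",s[2].round(4),Q[:,:2].mean(0).round(4))
fit(242,292.3,6.5,4.2); fit(268,289,6.5,4.2)  # cell, deck
fit(222,307.5,1.5,1)
goto([.5458,-.222,.16]); 
E
```

```text
86 slope [ 0.519 -0.734] z 0.0285 [ 0.5427 -0.1205]
85 slope [ 0.497 -0.715] z 0.0292 [ 0.5769 -0.0909]
6 slope [0.188 0.231] z 0.05 [ 0.5528 -0.1842]
cm [-17.63   0.76   1.29] twist [-0.    -0.002 -0.004]
```

The cell and deck depth fits share the same apparent slope, so it is a sensor artefact. The cell sits 0.7 mm below the deck, so it is flat. I'll go behind the keeper tab, aligned with the nest's yaw of 0.076.

```bash
python3 -m handwheel '{"translation":[[-4,0.2,0],[-8,0.4,0],[-12,0.6,0],[-16,0.8,0],[-17,0.8,0],[-17,0.8,4],[-17,0.8,8],[-17,0.8,8]],"twist":[[0,0,-0.08],[0,0,-0.08],[0,0,-0.08],[0,0,-0.08],[0,0,-0.08],[0,0,-0.08],[0,0,-0.08],[0,0,-0.08]],"hand":[255,255,255,255,255,255,255,255]}'
python3 - <<'E'
from h import *
goto([.5468,-.2151,.046],np.pi/2+.076)
p,d=eyes.snapshot("wrist");cv2.imwrite("pics/i.png",p)
p,d=eyes.snapshot("scene");cv2.imwrite("pics/i2.png",cv2.resize(p[190:390,130:390],None,fx=3,fy=3,interpolation=cv2.INTER_CUBIC))
E
```

```text
time_s: 9.45
position: [0.5437, -0.2137, 0.0902]
tool_rot: [-0.004, 0.679, 0.734, -0.001]
contact_force: [-0.2, -0.3, -0.1]
finger_gap: 0.0002
cm [-0.18  0.33  4.42] twist [-0.007 -0.005  0.001]
```

View pics/i.png

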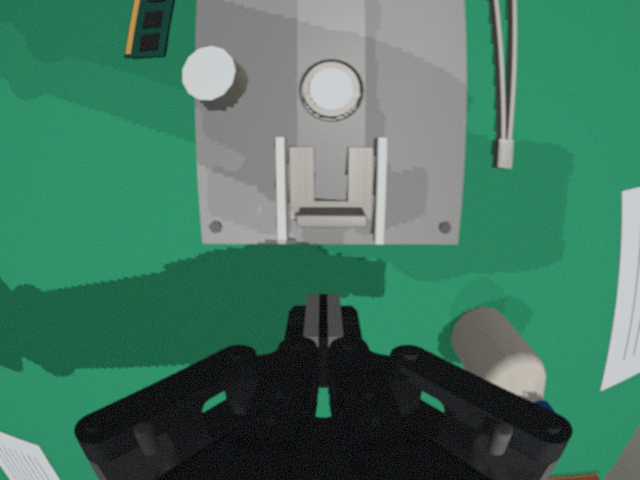

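View pics/i2.png

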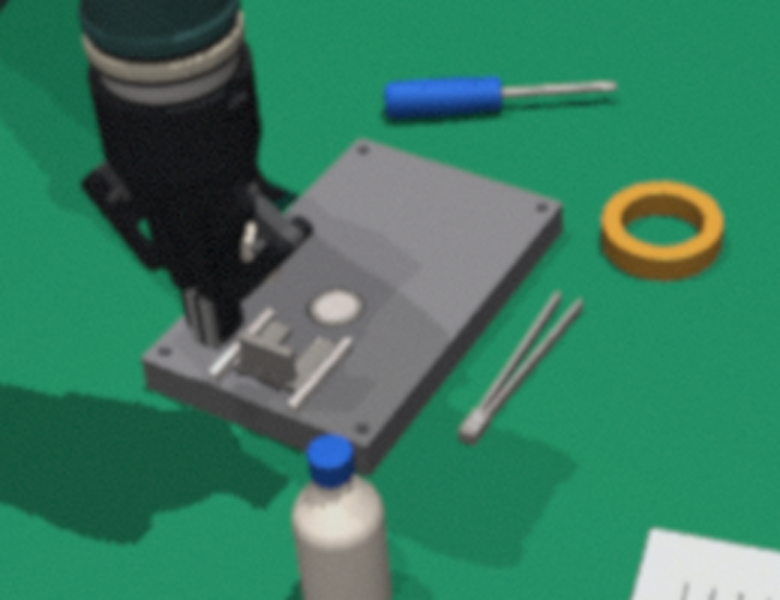

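The cell is concentric and flat in the recess at (331,90). The keeper tab's top lies along row 219 or so, columns 297-366. I'll measure the tab in the tool frame.

```bash
python3 - <<'E'
from h import *
p,M,_=tool()
pR=(p,M)
for n,u,v,z in(("tab back L",297,226,.0515),("tab back R",366,226,.0515),("recess",331,90,.024),("rail L",281,190,.032),("rail R",381,190,.032)):
    w=wpx2w(u,v,z,pR);print(n,w.round(4),"tool cm",(M.T@(w-p)*100).round(2))
E
```

```text
tab back L [ 0.5328 -0.1864  0.0515] tool cm [ 2.9  -1.16  4.19]
tab back R [ 0.5666 -0.1838  0.0515] tool cm [2.9  2.23 4.19]
recess [ 0.5445 -0.1167  0.024 ] tool cm [9.76 0.54 6.95]
rail L [ 0.522  -0.1724  0.032 ] tool cm [ 4.38 -2.13  6.14]
rail R [ 0.5753 -0.1682  0.032 ] tool cm [4.39 3.22 6.14]
```

```bash
python3 -m handwheel '{"translation":[[0,0.4,1.5],[0,0.4,3],[0,0.4,4.3],[0,0.4,4.4],[0.5,0.4,4.4],[1.0,0.4,4.4],[1.3,0.4,4.4],[1.3,0.4,4.4]],"twist":[[-0.007,-0.005,0],[-0.007,-0.005,0],[-0.007,-0.005,0],[-0.007,-0.005,0],[-0.007,-0.005,0],[-0.007,-0.005,0],[-0.007,-0.005,0],[-0.007,-0.005,0]],"hand":[255,255,255,255,255,255,255,255]}'
python3 - <<'E'
from h import *
print(tool()[2]["contact_force"])
goto([.5371-.0759*-.110,-.0875-.110*.9971,.0455],np.pi/2+.076)
p,d=eyes.snapshot("wrist");cv2.imwrite("pics/j.png",p)
p,d=eyes.snapshot("scene");cv2.imwrite("pics/j2.png",cv2.resize(p[240:340,170:320],None,fx=5,fy=5,interpolation=cv2.INTER_CUBIC))
E
```

```text
time_s: 10.55
position: [0.5498, -0.2007, 0.0496]
tool_rot: [0.003, 0.679, 0.734, 0.002]
contact_force: [-0.5, 0.4, 0.3]
finger_gap: 0.0001
[-0.46992934  0.38600518  0.25195332]
cm [ 0.39 -0.41  0.41] twist [0.007 0.003 0.002]
```

View pics/j.png

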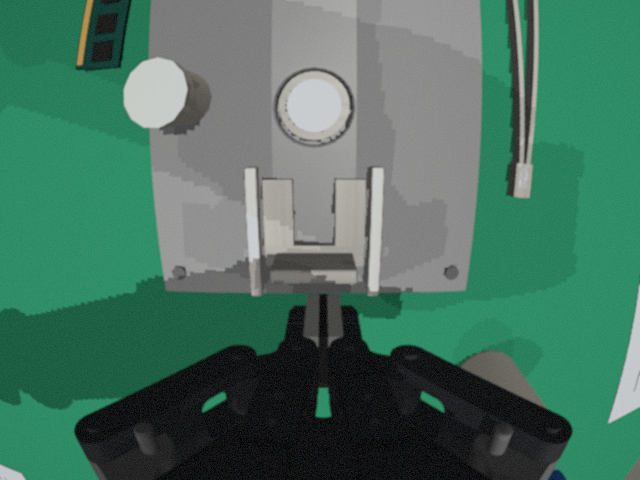

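View pics/j2.png

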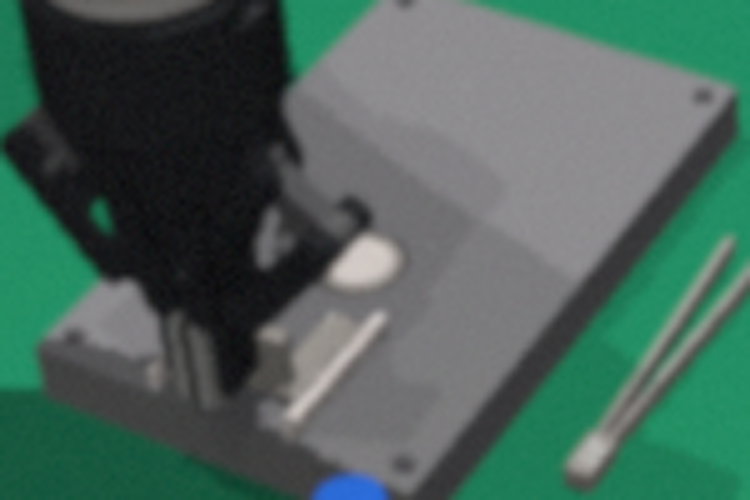

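The tab is centred at column 313 in the wrist view and the fingers at 322, so I'm a few millimetres too far to the right. I'll compute the correction.

```bash
python3 - <<'E'
from h import *
p,M,_=tool();pR=(p,M)
for n,u,v,z in(("tab back L",270,282,.0515),("tab back R",357,282,.0515),("recess",314,107,.024),("tip front",322,293,p[2]-.008)):
    w=wpx2w(u,v,z,pR);print(n,w.round(4),"tool cm",(M.T@(w-p)*100).round(2))
E
```

```text
tab back L [ 0.5289 -0.1847  0.0515] tool cm [ 1.81 -1.95 -0.22]
tab back R [ 0.5625 -0.1821  0.0515] tool cm [ 1.81  1.43 -0.2 ]
recess [ 0.5407 -0.1165  0.024 ] tool cm [ 8.53 -0.27  2.52]
tip front [ 0.5498 -0.1925  0.0415] tool cm [0.88 0.07 0.8 ]
```

```bash
python3 -m handwheel '{"translation":[[-0.1,-0.35,0.3],[0,-0.35,0.3],[0.4,-0.35,0.3],[0.8,-0.35,0.3],[1.2,-0.35,0.3],[1.6,-0.35,0.3],[2.0,-0.35,0.3],[2.4,-0.35,0.3]],"twist":[[0.006,0.003,0.002],[0.006,0.003,0.002],[0.006,0.003,0.002],[0.006,0.003,0.002],[0.006,0.003,0.002],[0.006,0.003,0.002],[0.006,0.003,0.002],[0.006,0.003,0.002]],"hand":[255,255,255,255,255,255,255,255]}'
python3 - <<'E'
from h import *
goto([.5371-.0759*-.065,-.0875-.065*.9971,.0465],np.pi/2+.076)
p,d=eyes.snapshot("wrist");cv2.imwrite("pics/k.png",p)
E
```

```text
time_s: 11.65
position: [0.5444, -0.1774, 0.0464]
tool_rot: [0.0, 0.68, 0.733, 0.001]
contact_force: [0.1, -2.6, 0.2]
finger_gap: -0.0002
cm [ 2.52 -0.05 -0.  ] twist [ 0.001 -0.    -0.001]
```

View pics/k.png

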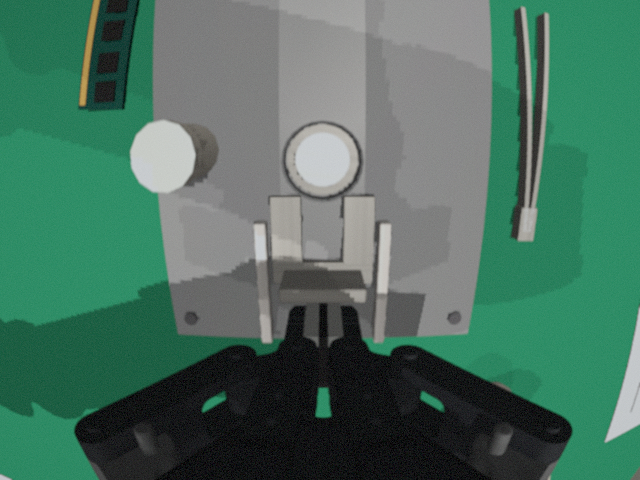

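In contact at 2.6 N and centred at column 322, with the keeper moving and the prongs past the rail ends. I'll continue to the stop, watching the force.

```bash
python3 -m handwheel '{"translation":[[0.4,0,0],[0.8,0,0],[1.2,0,0],[1.6,0,0],[2.0,0,0],[2.3,0,0],[2.4,0,0],[2.4,0,0]],"twist":[[0,0,0],[0,0,0],[0,0,0],[0,0,0],[0,0,0],[0,0,0],[0,0,0],[0,0,0]],"hand":[255,255,255,255,255,255,255,255]}'
python3 - <<'E'
from h import *
goto([.5371-.0759*-.065,-.0875-.065*.9971,.0465],np.pi/2+.076)
p,d=eyes.snapshot("wrist");cv2.imwrite("pics/l.png",p)
E
```

```text
time_s: 12.7
position: [0.5425, -0.1523, 0.0465]
tool_rot: [-0.0, 0.68, 0.733, 0.001]
contact_force: [-0.9, -0.5, 1.1]
finger_gap: -0.0002
cm [-0.   -0.05 -0.  ] twist [ 0.001 -0.001  0.   ]
```

View pics/l.png

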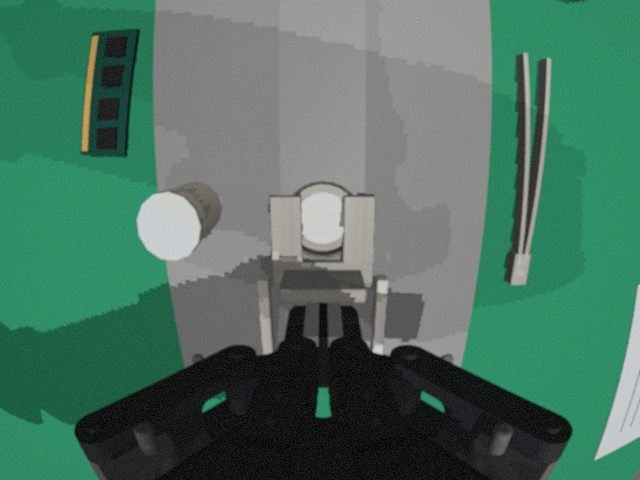

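The fork is over most of the cell and the force is low, so it isn't at the stop yet. I'll creep on.

```bash
python3 -m handwheel '{"translation":[[0.1,0,0],[0.2,0,0],[0.3,0,0],[0.4,0,0]],"twist":[[0,0,0],[0,0,0],[0,0,0],[0,0,0]],"hand":[255,255,255,255]}'
python3 -m handwheel '{"translation":[[0.1,0,0],[0.2,0,0],[0.2,0,0]],"twist":[[0,0,0],[0,0,0],[0,0,0]],"hand":[255,255,255]}'
```

```text
time_s: 13.25
position: [0.5423, -0.1498, 0.0465]
tool_rot: [0.001, 0.68, 0.733, 0.0]
contact_force: [1.6, -5.3, -0.7]
finger_gap: -0.0
time_s: 13.62
position: [0.5423, -0.1497, 0.0466]
tool_rot: [0.001, 0.681, 0.733, -0.001]
contact_force: [0.7, -6.1, -1.7]
finger_gap: -0.0004
```

```bash
python3 -m handwheel '{"translation":[[0.2,0,0],[0.4,0,0],[0.6,0,0],[0.6,0,0]],"twist":[[0,0,0],[0,0,0],[0,0,0],[0,0,0]],"hand":[255,255,255,255]}'
python3 - <<'E'
from h import *
print(tool()[2]["contact_force"])
p,d=eyes.snapshot("wrist");cv2.imwrite("pics/m.png",p)
E
```

```text
time_s: 14.12
position: [0.5422, -0.1496, 0.0467]
tool_rot: [0.004, 0.682, 0.731, -0.003]
contact_force: [1.4, -11.8, -2.0]
finger_gap: -0.0
[  1.35664879 -11.77472648  -1.99013655]
```

View pics/m.png

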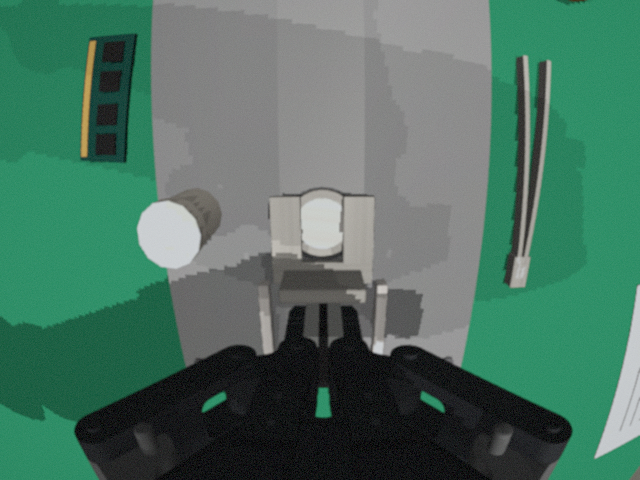

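The keeper stalled firmly at 12 N with no movement, and the tips (row 196) are just short of the recess's far rim (row 190), as expected at the stop. I'll back off and lift clear.

```bash
python3 -m handwheel '{"translation":[[-0.5,0,0],[-1.2,0,0],[-2,0,0],[-2.5,0,-2],[-3,0,-6],[-4,0,-11],[-6,0,-15],[-8,0,-17]],"twist":[[0,0,0],[0,0,0],[0,0,0],[0,0,0],[0,0,0],[0,0,0],[0,0,0],[0,0,0]],"hand":[255,255,255,255,255,255,255,255]}'
python3 -m handwheel '{"translation":[[-5,0,0],[-10,0,0],[-15,0,0],[-20,0,0],[-25,0,0],[-25,0,0]],"twist":[[0,0,0],[0,0,0],[0,0,0],[0,0,0],[0,0,0],[0,0,0]],"hand":[255,255,255,255,255,255]}'
python3 - <<'E'
from h import *
p,d=eyes.snapshot("top");cv2.imwrite("pics/n.png",p);cv2.imwrite("pics/n1.png",cv2.resize(p[230:340,325:485],None,fx=5,fy=5,interpolation=cv2.INTER_CUBIC))
p,d=eyes.snapshot("scene");cv2.imwrite("pics/n2.png",p)
cv2.imwrite("pics/n3.png",cv2.resize(p[240:340,170:320],None,fx=5,fy=5,interpolation=cv2.INTER_CUBIC))
E
```

```text
time_s: 15.18
position: [0.5486, -0.2279, 0.2201]
tool_rot: [0.005, 0.682, 0.732, -0.002]
contact_force: [0.4, -0.4, 0.5]
finger_gap: -0.0001
time_s: 15.92
position: [0.5639, -0.4834, 0.2215]
tool_rot: [0.006, 0.684, 0.729, -0.003]
contact_force: [-0.7, 0.5, 0.3]
finger_gap: 0.0003
```

View pics/n1.png

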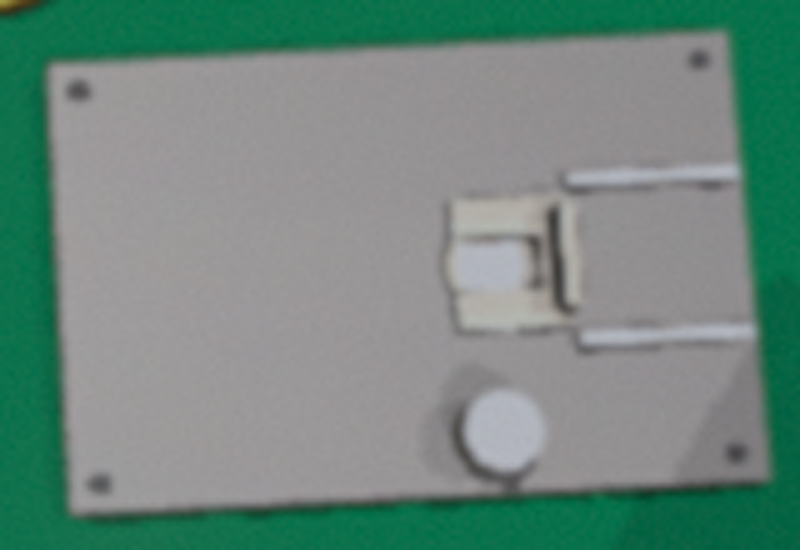

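View pics/n2.png

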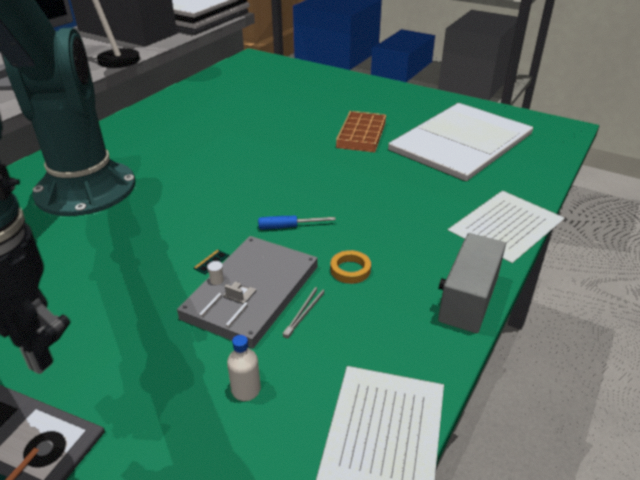

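View pics/n3.png

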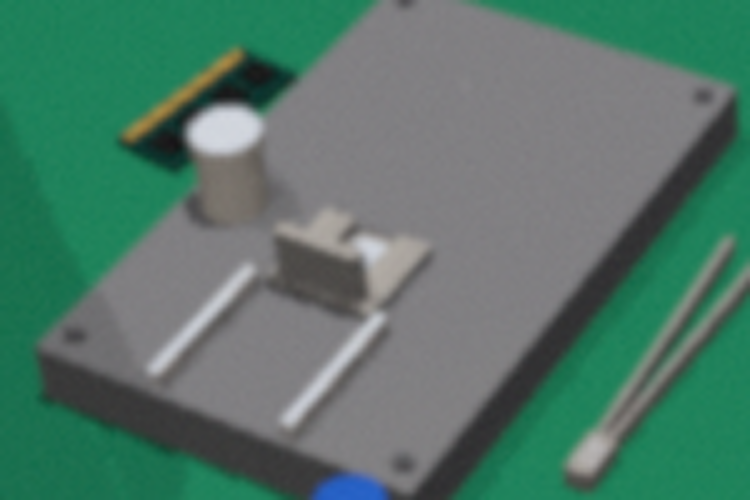

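View pics/n.png

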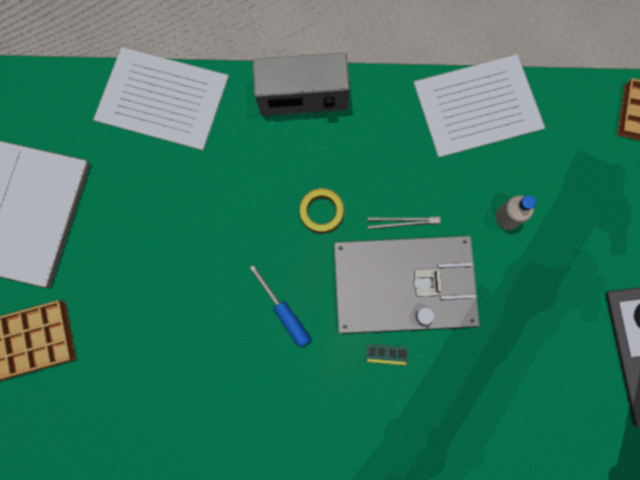

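The fork covers the cell: prong tips are at (450,205) and (458,328) in the top crop, and all bystanders are at their original pixels. One check on the keeper travel, then I'll hand in.

```bash
python3 - <<'E'
from h import *
f=lambda x,y,z:px2w("top",(x+.5)/5-.5+325,(y+.5)/5-.5+230,z)
ey=np.array([-.0759,.9971])
for x,y in((450,215),(457,313)):
    print("tip nest y",(f(x,y,.0295)[:2]-[.5371,-.0875])@ey)
s=bot.get_state();print(s["time_s"],s["joint_velocities"].round(3))
print(bot.finish_job())
E
```

```text
tip nest y -0.015641619009212297
tip nest y -0.015437933581775145
16.025 [-0.024 -0.017 -0.033  0.024 -0.008  0.001 -0.001]
the job is handed in; nothing more can be done
None
```

The cell is seated flat in the recess and the keeper is pushed over it to its stop. I handed the job in at about 16 s with the arm well clear of everything.

- **Cell:** I pushed it across the deck with the fingers half open as a cradle. It tipped into the recess and then dropped flat. The camera views show it level and centred, and the depth readings put its top about 0.7 mm below the deck (nominal 1 mm). The depth fits themselves showed a false slope, but it was the same on the deck, so I judged flatness by comparing the two.
- **Keeper:** I pushed the tab with closed fingers until it stopped moving, with the force rising from 6 to 12 N. Afterwards the prong tips measured at nest y = -15.5 mm, against -16 mm expected at the stop.
- **Other parts:** The pot, tools and other parts are where they started in the last top and scene pictures, judged by eye.
- **Disagreements:** The wrist and top cameras differed by 3–4 mm in y. In x they differed by about 1 mm at first and up to 5 mm at the keeper, so I re-measured and re-centred on the tab before pushing it.

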